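# Clamp the porcelain insulator without crushing it

## Robot

A 6-joint arm with a two-finger parallel gripper is mounted at the origin on the work surface. World frame = base frame: x ahead of the robot, y to its left, z up, the work surface at z = 0. Lengths are in m, angles in rad, forces in N, time in s.
With the tool pointing down it reaches from about 0.35 to 0.775 m from the base axis. Payload 5.5 kg.
Tool frame: the origin (TCP) lies between the finger pads; the fingertips stand 19 mm ahead of it and the grasp point (between the pads) is the TCP; z points along the fingers, y is the line along which they close (so a half turn about z gives the same grasp; the last joint's range is limited). The gripper opens to 85 mm and grips with 20 to 120 N. Pads are 22 mm wide; open, the fingers measure 114 mm over their backs; the gripper's body (76 mm by 85 mm) begins 54 mm behind the grasp point. The pads swing forward as they close: fully open they stand 13 mm farther back than shut.
Start: joints at [-1.272, 0.313, 0.046, 1.304, 0, 1.431], TCP at [0.244, -0.521, 0.25] pointing down, gripper open.
Joint ranges: [-2.76, 2.76], [-0.86, 1.69], [-1.03, 1.26], [-2.2, 2.34], [-1.47, 1.5], [-3.14, 3.14]. Speed limits (rad/s): [2.57, 2.57, 3.14, 3.14, 3.14, 3.14].

## Interface

Orientations are given as a unit quaternion [w, x, y, z].
In Python, from workcell import env gives the robot as it stands.
- The arm moves only by the tool carry_out, never from a script. Its argument "increments" is a list that holds one entry, the list of rows, each a list of 6 numbers: the shift along the tool's x, y, z each as a share of 50 cm, from -1 to 1, then the turn, a rotation vector about the tool's x, y, z each as a share of 2 pi rad, from -1 to 1. In form: [[[x, y, z, ax, ay, az], ...]]. A call has 1 to 5 rows; each row is the pose to reach, as a shift and turn from the pose commanded when the call began, along the tool's axes at that moment, turning the shorter way round; what a row does not reach only later rows make up. A row lasts 1/8 s, in which the tool goes at most 62.5 mm and 10.7 degrees, less where a joint would pass 70% of its speed; a pose out of reach is approached as far as the arm can. A call with a number of a shift or a turn outside -1 to 1 is refused whole. A call with a gripper value outside its range is refused whole. "jaw" is the closure, from 0 (fully open) to 1 (shut), set as the call begins (left out, the last holds). The fingers move at their own pace and stop on an object; "squeeze" is the grip in N (left out, the last holds). Time passes only in rows, so rows that repeat a pose let the fingers close. It gives the time, the measured TCP pose, the force, the opening and the grip force at its end, in the units of the state.
- env.get_state(): the state, without advancing time (a new reading comes with each control period).
- env.read_camera(name): name is "scene" or "top" or "wrist"; returns a dict with "frame" (420x560x3 uint8, blue, green, red), "z_map" (420x560 float32, m along the optical axis (not along the pixel's ray), 0 where there is no reading), "intrinsics" (3x3 intrinsics, pixels), "k1" (the pictures are not rectified: a ray, as slopes to the right and down, at radius r is drawn at 1 + k1 r^2 times it, then the intrinsics apply), "R" (3x3) and "t" (3): a world point X has camera coordinates R X + t; the wrist camera has in their place "T_tool_cam" (4x4, takes a point from camera to tool coordinates, whose origin is the TCP and whose axes are the flange's). Camera axes: x right, y down, z forward; pixel columns grow to the right and rows downward; lengths in m; the calibration is good to about 2 mm. A picture is of the moment at which its call begins: read the wrist's pose just before it.
- env.hand_in(): hands the job in; it is judged then, once.
Trained networks look in the newest picture that a camera, given by its name, has taken for a name from the list of things; names that differ only in an ending like _2 or _b are one class to them, and where a whole thing is asked for, a point or a joint stands for the part that bears it (a point fixed in the world has none). Each returns a list of dicts, best first, with "score" (0 to 1); they miss things now and then, are a little off and sometimes report something else, mostly with a low value. They report only what shows in the picture. A call takes as long as a camera call. They do not tell look-alikes from the thing itself.
- env.find_in(camera, name): "position" ([x, y, z] in m, in world coordinates, good to about 4 mm: the middle of the surface that is visible of it).
The state is a dict: "clock": time; "joint_pos": joint angles; "qvel": joint speeds; "tau": joint torques, N m; "tcp_pos": TCP position; "orientation": TCP orientation; "wrist_force": force on the tool from outside, world axes, zero at the start; "ft_torque": the same for the moment, N m; "finger_gap": finger opening in m; "grip_force": force on a finger pad.
Only numpy, scipy, OpenCV 4.12 (cv2) and the standard library are available. Lean on these libraries where they do the work, as an engineer would, in place of code of your own. Each camera call takes 0.05 s, during which the arm holds its last target. There are 200 camera calls.

## Task

Stand the ribbed porcelain insulator upright on the wooden board between the two pads of the bench-mounted bar clamp and let go of it, then pump the clamp's trigger, moving the jaw by the trigger alone, until the insulator is held between both pads with a gentle squeeze, the soft pad pressed in by 2 to 3 mm and never hard, or the porcelain cracks. Finish holding: keep the gripper on the squeezed trigger, because I fit the terminal screw while you hold the pressure. Leave the knob, the spring cup and the key blank where they are.

Things in the scene. Friction and masses are not known exactly. Their poses are not given: they have to be found in the camera images.
- insulator: Cream porcelain standoff insulator, a ribbed cylinder of diameter 36 mm and height 70 mm (about 150 g), stands upright loose on the counter. Origin: centre of its underside; z up its axis.
- clamp: One-hand bar clamp lying on its side, fixed to a 12 mm thick light wooden board screwed to the counter. Origin: on the counter, below the bar's axis, in the plane of the fixed pad's face; z up. +y: along the bar from fixed to moving jaw; +x: along the jaws, away from the handle. Body x -30..34, y -62..-10 mm, top 56 mm high; bar 18 by 9 mm along x 0, z 40; tail to y = -96 mm less the bar's value.
- bar (a joint): Travel of the bar with the moving jaw, m: 0 with the pads 72 mm apart, growing as the jaw closes, to 0.045 (pads 27 mm apart). Starts between 0 and 0.020. Friction of 5 N and a ratchet of 3.6 mm pitch keep it from sliding back; a full trigger stroke closes it by about 7 mm.
- moving_jaw: The moving jaw arm at the end of the bar (with its soft pad). Its axes are those of the clamp; its origin is the clamp's origin shifted by minus the bar's value along the clamp's y. It is to be moved only by the trigger.
- pad_slide (a joint): How far the moving jaw's soft rubber pad is pressed in, m: 0 free, 0.010 fully flat. It yields 1 mm for every 4 N of clamping force, so 0.0025 means 10 N.
- soft_pad: The moving jaw's soft black rubber pad, 42 by 10 by 28 mm. Axes as the clamp's; its origin is the moving jaw's origin shifted by pad_slide's value along +y (its face is at 60, 72, 40 mm from that origin).
- trigger (a joint): Trigger angle, rad: 0 let go, 0.28 fully squeezed to the handle. Vertical axis at x 24, y -38 mm of the clamp; growing swings the blade to -y. A spring returns it within 0.6 s (5 N at the grip point open, 7 N squeezed, plus 0.4 N per N of clamping). After up to 3.6 mm idle at the pawl, the bar moves 33 mm per rad. Let go, the jaw slips back up to a tooth and the squeeze slackens.
- trigger_grip: The trigger's blade, a flat bar 9 mm thick, 24 mm high (z 28 to 52 mm), in front of the handle (on its +y side). Origin on the trigger's pivot, 40 mm up; its -x axis runs along the blade, free to touch from 56 to 118 mm from the pivot; a rounded bead ends it. z up.
- trigger_point (a point): Mid-thickness and mid-height of the trigger blade, 84 mm from the pivot, a good place to squeeze. Here handle back to trigger front measures about 53 mm with the trigger open, 30 mm fully squeezed; the blade travels 23 mm, the handle does not move.
- knob: Black anodized control knob, diameter 40 mm, 26 mm high, bystander on the counter. Origin: centre of its underside.
- spring_cup: Open steel spring cup, rim diameter 44 mm, 32 mm high, bystander on the counter. Origin: centre of its underside.
- key_blank: Flat copper key blank, 67 mm long, 25 mm wide, 4 mm thick, bystander on the counter. Origin: on its underside, near mid-length.
- fixed_pad_face (a point): Middle of the fixed jaw's black rubber pad face, at x 60, y 0, z 40 mm of the clamp, facing +y. Both pad faces are flat, x 39 to 81 mm, z 26 to 54 mm; both jaws are 28 mm high and end at about x 85 mm. The work stands on the board (top z = 12 mm) between the pads, best at x 60. The moving pad's face is at y = 72 mm - bar + pad_slide.
- handle_point (a point): Mid-thickness and mid-height of the clamp's fixed handle, 30 mm from the body, at x -60, y -67.5, z 40 mm of the clamp. The handle is a straight bar along x from -30 to -130 mm, y -75 to -60 mm, z 26 to 54 mm. Beyond x = -45 mm only the counter lies below handle and trigger.
There are look-alikes about, which are no part of the job. What is meant by the insulator is not green, pink or purple, and is the smaller of those in its own colour.

How it is judged:
By the outcome, as a careful person would: the job done as asked, in the order asked, and still so for the second after the job is handed in, while the arm keeps its last pose, push and grip.
It also fails if it takes over 70 s, if anything falls off the work surface, if the arm or the gripper's body presses on something with over 40 N, if the wrist force passes 120 N, or if a joint passes its speed limit or range.

## Working session

There is one attempt and no reset: what is moved stays moved. The work goes in short steps, Python scripts to look and compute and a tool call to move; the robot and the scene stay as the last step left them, time stands still between calls to the robot, and variables do not carry over. Pictures are saved under pics/ and viewed, at most 10 in all, crops included, and the job is handed in when it is done.

Besides the shell and the picture viewer there is one more tool, called after "Emit:" by a JSON object that holds its "op" and its "data". carry_out: Moves the arm, as the interface text tells. Its arguments: {"type":"object","properties":{"increments":{"type":"array","items":{"type":"array","items":{"type":"array","items":{"type":"number","minimum":-1,"maximum":1}}}},"jaw":{"type":"number"},"squeeze":{"type":"number"}},"required":["increments"]}

```bash
mkdir -p pics
cat > h.py <<'E'
import numpy as np, cv2
from workcell import env
from scipy.spatial.transform import Rotation as Ro
def rq(q): return Ro.from_quat([q[1],q[2],q[3],q[0]])
def ray_world(c,u,v,z):
    K=c["intrinsics"];d=np.array([(u-K[0,2])/K[0,0],(v-K[1,2])/K[1,1]]);s=d.copy()
    for _ in range(20): s=d/(1+c["k1"]*(s@s))
    return s*z, z
def cam2w(c,p,st=None):
    if "R" in c: return np.array(c["R"]).T@(p-np.array(c["t"]))
    T=np.array(c["T_tool_cam"]); return rq(st["orientation"]).apply(T[:3,:3]@p+T[:3,3])+st["tcp_pos"]
def pt(c,u,v,st=None):
    z=float(c["z_map"][int(v),int(u)]); xy,_=ray_world(c,u,v,z); return cam2w(c,np.array([*xy,z]),st)
def proj(c,X):
    p=np.array(c["R"])@X+np.array(c["t"]);s=p[:2]/p[2];s=s*(1+c["k1"]*(s@s));K=c["intrinsics"];return K[0,0]*s[0]+K[0,2],K[1,1]*s[1]+K[1,2]
E
python3 - <<'E'
from h import *
for n in ["scene","top"]:
    c=env.read_camera(n);cv2.imwrite(f"pics/{n}1.png",c["frame"]);np.savez(f"{n}1.npz",**c)
    for o in ["insulator","clamp","moving_jaw","soft_pad","trigger_grip","knob","spring_cup","key_blank","trigger_point","fixed_pad_face","handle_point"]:
        try:r=env.find_in(n,o)
        except Exception as e: print(o,e);continue
        for d in r[:4]:
            p=np.array(d["position"]);print(n,o,round(d["score"],2),p.round(3),np.round(proj(c,p)))
print(env.get_state())
E
```

```text
scene insulator 0.98 [ 0.466 -0.282  0.049] [206. 151.]
scene insulator 0.91 [ 0.41  -0.215  0.064] [244. 147.]
scene insulator 0.87 [ 0.392 -0.324  0.064] [217. 124.]
scene insulator 0.67 [ 0.554 -0.311  0.048] [167. 164.]
scene clamp 0.89 [0.559 0.026 0.017] [277. 261.]
scene moving_jaw 0.63 [0.583 0.091 0.055] [296. 278.]
scene soft_pad 0.43 [0.602 0.072 0.051] [279. 280.]
scene trigger_grip 0.64 [ 0.47  -0.008  0.048] [295. 214.]
scene knob 0.91 [0.59  0.323 0.025] [405. 379.]
scene knob 0.36 [ 0.461 -0.011  0.047] [297. 212.]
scene spring_cup 0.57 [ 0.638 -0.28   0.024] [146. 199.]
scene spring_cup 0.36 [0.559 0.024 0.014] [276. 261.]
scene key_blank 0.82 [0.465 0.297 0.005] [428. 319.]
scene trigger_point 0.73 [ 0.464 -0.008  0.049] [297. 212.]
scene trigger_point 0.73 [0.542 0.08  0.044] [306. 263.]
scene handle_point 0.67 [0.562 0.024 0.014] [275. 262.]
top insulator 0.78 [ 0.457 -0.364  0.071] [416. 230.]
top insulator 0.66 [ 0.378 -0.331  0.094] [407. 262.]
top insulator 0.66 [ 0.545 -0.319  0.073] [396. 194.]
top insulator 0.65 [ 0.395 -0.223  0.099] [361. 254.]
top clamp 
[... 478 characters left out ...]
_pos': array([-1.27159821e+00,  3.13192901e-01,  4.60925242e-02,  1.30361229e+00,
        1.67258446e-05,  1.43122512e+00]), 'qvel': array([ 1.26366977e-03,  4.53887089e-04,  1.04024844e-03, -1.10713800e-03,
       -6.37783538e-05, -1.18363968e-03]), 'tau': array([-6.87986776e-04, -4.80473399e+01,  2.98814607e+01,  3.09817106e-04,
       -4.17777812e-05,  4.20553992e-07]), 'tcp_pos': array([ 0.24429451, -0.52055799,  0.25032416]), 'orientation': array([4.10320357e-05, 9.76031548e-01, 2.17629077e-01, 1.16715101e-05]), 'wrist_force': array([ 0.21868472, -0.65459839, -0.15495384]), 'ft_torque': array([ 0.00602397, -0.02327882, -0.00987912]), 'grip_force': 0.0, 'finger_gap': 0.08542848378151313}
```

View pics/scene1.png

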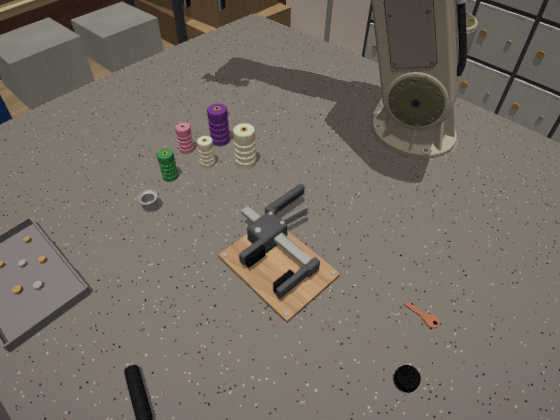

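Run:
```python
import cv2
a=cv2.imread("pics/top1.png")
cv2.imwrite("pics/top1c.png",cv2.resize(a[130:300,190:460],None,fx=2.9,fy=2.9,interpolation=cv2.INTER_CUBIC))
```

```text
(no output)
```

View pics/top1c.png

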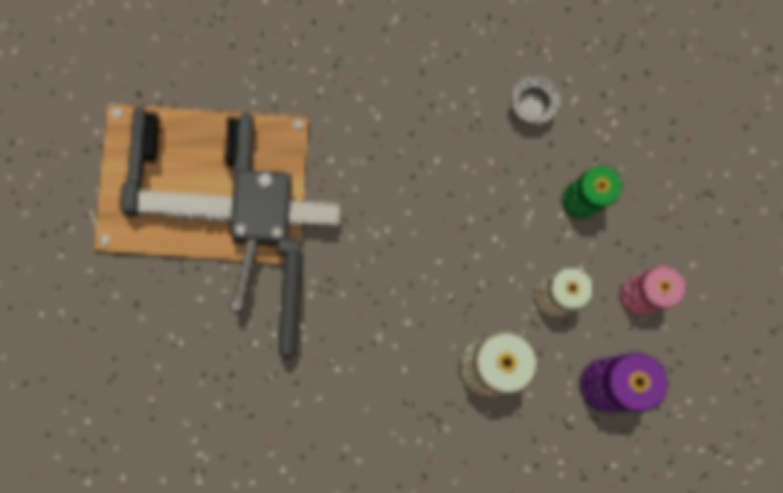

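Scene picture: the candidates for the insulator are pink (184,138), purple (218,125), big cream (245,145), small cream (206,151) and green (168,165). I choose the small cream one. In the top crop it is at (572,288). The clamp's handle points towards the robot and its bar runs along world y.

```bash
cat > m.py <<'E'
from h import *
from scipy.optimize import minimize
def cloud(c,st=None):
    Z=c["z_map"];K=c["intrinsics"];v,u=np.nonzero(Z>0);z=Z[v,u]
    d=np.c_[(u-K[0,2])/K[0,0],(v-K[1,2])/K[1,1]];s=d.copy()
    for _ in range(20): s=d/(1+c["k1"]*(s**2).sum(1,keepdims=True))
    P=np.c_[s*z[:,None],z]
    if "R" in c: W=(P-np.array(c["t"]))@np.array(c["R"])
    else:
        T=np.array(c["T_tool_cam"]);W=rq(st["orientation"]).apply(P@T[:3,:3].T+T[:3,3])+st["tcp_pos"]
    return W,c["frame"][v,u].astype(float)
E
python3 - <<'E'
from m import *
for n in ["scene","top"]:
    c=dict(np.load(f"{n}1.npz"));W,C=cloud(c)
    m=(W[:,2]>.02)&(W[:,0]>.3)&(W[:,0]<.75)&(W[:,1]<-.15)&(W[:,1]>-.45)
    P=W[m];g=np.zeros((450,300),np.uint8);ij=((P[:,:2]-[.3,-.45])*1000).astype(int);g[ij[:,0],ij[:,1]]=1
    g=cv2.dilate(g,np.ones((5,5)));k,L=cv2.connectedComponents(g)
    for i in range(1,k):
        q=P[L[ij[:,0],ij[:,1]]==i]
        if len(q)<40: continue
        zt=np.percentile(q[:,2],98);t=q[q[:,2]>zt-.006];print(n,len(q),"ztop",zt.round(4),"topmid",((t.min(0)+t.max(0))/2).round(4),"ext",np.ptp(t,axis=0).round(3))
    f=W[(abs(W[:,0]-.5)<.25)&(abs(W[:,1])<.3)];print(n,"counter z",np.percentile(f[:,2],[5,50,95]).round(4))
    q=W[(W[:,0]>.38)&(W[:,0]<.72)&(abs(W[:,1])<.16)&(W[:,2]>.045)]
    print(n,"clamp high pts",len(q),q.min(0).round(3),q.max(0).round(3))
E
```

```text
scene 651 ztop 0.097 topmid [ 0.3787 -0.3367  0.0945] ext [0.047 0.047 0.007]
scene 774 ztop 0.099 topmid [ 0.3961 -0.2299  0.0966] ext [0.049 0.049 0.007]
scene 363 ztop 0.0727 topmid [ 0.4601 -0.3689  0.0706] ext [0.036 0.035 0.008]
scene 368 ztop 0.0719 topmid [ 0.4587 -0.2902  0.0694] ext [0.036 0.036 0.007]
scene 416 ztop 0.0723 topmid [ 0.5495 -0.3209  0.0697] ext [0.036 0.037 0.007]
scene 196 ztop 0.0332 topmid [ 0.6364 -0.2767  0.0307] ext [0.041 0.044 0.007]
scene counter z [-0.0013  0.001   0.0579]
scene clamp high pts 2574 [ 0.4   -0.096  0.045] [0.622 0.099 0.061]
top 472 ztop 0.0973 topmid [ 0.378  -0.3367  0.0956] ext [0.045 0.047 0.009]
top 438 ztop 0.1002 topmid [ 0.3919 -0.2302  0.098 ] ext [0.047 0.048 0.007]
top 227 ztop 0.0721 topmid [ 0.4578 -0.2926  0.0701] ext [0.035 0.033 0.008]
top 251 ztop 0.0735 topmid [ 0.4594 -0.3704  0.0723] ext [0.033 0.035 0.009]
top 237 ztop 0.0729 topmid [ 0.5478 -0.3217  0.0706] ext [0.034 0.035 0.007]
top 138 ztop 0.0339 topmid [ 0.634  -0.2774  0.0313] ext [0.043 0.04  0.007]
top counter z [-0.0028  0.0013  0.7773]
top clamp high pts 1366 [ 0.397 -0.095  0.045] [0.619 0.099 0.06 ]
```

```bash
cat > fit.py <<'E'
from m import *
from scipy.optimize import differential_evolution
def rects(b,t):
    R=[(-30,34,-62,-10),(-130,-30,-75,-60),(-9,9,-96-b,75-b),(30,85,-10-t,-10),(39,81,-10,0),(-12,85,82-b,82-b+t),(39,81,72-b,82-b)]
    L=[np.array([(a,c),(e,c),(e,d),(a,d)],float) for a,e,c,d in R]
    a=.137;u=np.array([-np.cos(a),np.sin(a)]);n=np.array([-u[1],u[0]])*4.5;p=np.array([24,-38.])
    L.append(np.array([p+n,p+118*u+n,p+118*u-n,p-n]));return L
def fit(W):
    q=W[(W[:,0]>.38)&(W[:,0]<.72)&(abs(W[:,1])<.17)&(W[:,2]>.035)&(W[:,2]<.07)]
    o=np.array([.36,-.18]);S=1000
    g=np.zeros((370,360),np.uint8);ij=np.round((q[:,:2]-o)*S).astype(int);g[ij[:,0],ij[:,1]]=1
    g=cv2.morphologyEx(g,cv2.MORPH_CLOSE,np.ones((5,5)))
    def M(p):
        x,y,a,b,t=p;R=np.array([[np.cos(a),-np.sin(a)],[np.sin(a),np.cos(a)]]);m=np.zeros_like(g)
        for r in rects(b,t):
            w=r@R.T+[x,y]-o*1000
            cv2.fillConvexPoly(m,np.round(w[:,::-1]*16).astype(np.int32),1,cv2.LINE_8,4)
        return m
    f=lambda p:-(lambda m:(m&g).sum()/(m|g).sum())(M(p))
    r=differential_evolution(f,[(480,600),(-50,60),(-.3,.3),(0,22),(6,22)],seed=1,popsize=25,maxiter=150,tol=1e-6)
    return r.x,r.fun,g,M(r.x)
E
python3 - <<'E'
from fit import *
A=[]
for n in ["scene","top"]:
    W,_=cloud(dict(np.load(f"{n}1.npz")));A.append(W);x,f,g,m=fit(W);print(n,x.round(3),f)
x,f,g,m=fit(np.vstack(A));print(x.round(3),f)
im=np.dstack([g*255,m*0,m*255]);cv2.imwrite("pics/fit.png",cv2.resize(im[::-1,::-1],None,fx=1.6,fy=1.6))
E
```

```text
scene [ 5.32168e+02  1.01210e+01 -6.80000e-02  8.09600e+00  1.22970e+01] -0.8500883392226148
top [ 5.2929e+02  8.8980e+00 -7.0000e-02  8.0740e+00  1.1668e+01] -0.8697996226076018
[ 5.31555e+02  9.61100e+00 -6.50000e-02  9.41300e+00  1.35320e+01] -0.9028096086919616
```

View pics/fit.png

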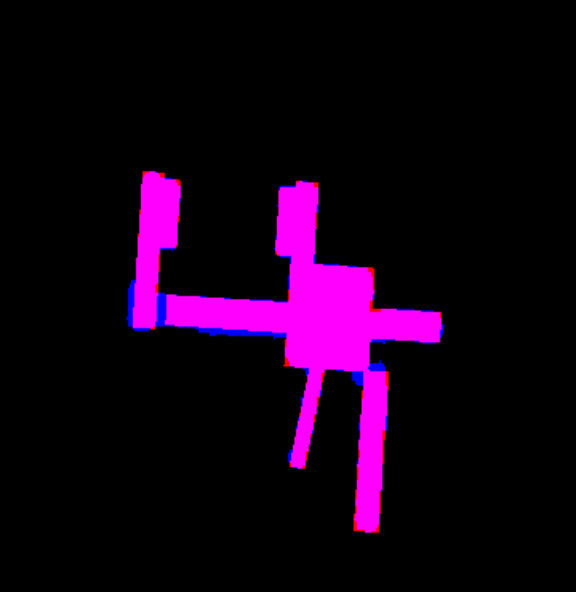

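The overlay shows the fit lying on the clamp within about 1–2 mm. The clamp is at (0.531, 0.0095), yaw -0.068, with the bar at about 8 mm. The insulator is at (0.458, -0.291). Next I hover over it.

```bash
cat >> h.py <<'E'
def inc(p,head=None,st=None):
    st=st or env.get_state();q=rq(st["orientation"]);d=q.inv().apply(np.array(p)-st["tcp_pos"])/.5
    r=np.zeros(3)
    if head is not None:
        y=np.array([np.cos(head),np.sin(head),0]);z=np.array([0,0,-1.]);T=Ro.from_matrix(np.c_[np.cross(y,z),y,z])
        r=(q.inv()*T).as_rotvec()/(2*np.pi)
    print("inc",np.r_[d,r].round(4).tolist())
E
python3 - <<'E'
from h import *
inc([.4583,-.291,.2],-.068)
E
```

```text
inc [0.5825, -0.2338, 0.1006, 0.0, 0.0, -0.1693]
```

Emit:
{"op": "carry_out", "data": {"increments": [[[0.583,-0.234,0.1,0,0,-0.1693],[0.583,-0.234,0.1,0,0,-0.1693],[0.583,-0.234,0.1,0,0,-0.1693],[0.583,-0.234,0.1,0,0,-0.1693],[0.583,-0.234,0.1,0,0,-0.1693]]], "jaw": 0}}

```text
clock: 1.82
tcp_pos: [0.456, -0.2934, 0.2012]
orientation: [0.001, 0.771, 0.637, 0.0]
wrist_force: [0.1, -0.5, 0.8]
finger_gap: 0.0852
grip_force: 0.0
```

Emit:
{"op": "carry_out", "data": {"increments": [[[0,0,0,0,0,0],[0,0,0,0,0,0]]]}}

```text
clock: 2.08
tcp_pos: [0.4548, -0.2948, 0.2013]
orientation: [0.0, 0.772, 0.635, -0.0]
wrist_force: [-0.4, -0.7, 0.4]
finger_gap: 0.0854
grip_force: 0.0
```

Run:
```python
from m import *
st=env.get_state();c=env.read_camera("wrist");cv2.imwrite("pics/w1.png",c["frame"])
W,_=cloud(c,st)
for nm,x,y in [("target",.4583,-.291)]:
    q=W[(np.hypot(W[:,0]-x,W[:,1]-y)<.03)&(W[:,2]>.05)];zt=np.percentile(q[:,2],95);t=q[q[:,2]>zt-.006]
    print(nm,zt,(t.min(0)+t.max(0))/2,np.ptp(t,axis=0))
print(st["tcp_pos"],st["orientation"]);inc([.4583,-.291,.2],-.068)
```

```text
target 0.2786663730157625 [ 0.46081067 -0.27942853  0.2769862 ] [0.0542614  0.01698703 0.00863883]
[ 0.45475758 -0.29481736  0.20125372] [ 9.76173422e-05  7.72460220e-01  6.35063089e-01 -2.67997274e-04]
inc [0.0105, 0.0058, 0.0029, 0.0, 0.0001, -0.0204]
```

View pics/w1.png

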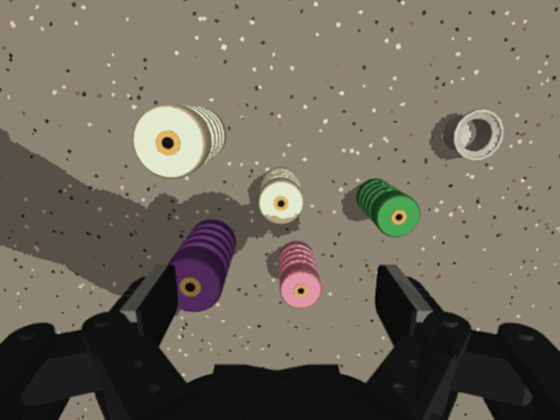

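The wrist view shows small cream (281,200), big cream (168,140), green (398,215), pink (300,290) and purple (190,285). The choice is confirmed.

Run:
```python
from m import *
st=env.get_state();c=env.read_camera("wrist")
W,_=cloud(c,st)
q=W[(np.hypot(W[:,0]-.4583,W[:,1]+.291)<.03)&(W[:,2]>.05)&(W[:,2]<.1)];zt=np.percentile(q[:,2],95);t=q[q[:,2]>zt-.006]
print(zt,(t.min(0)+t.max(0))/2,np.ptp(t,axis=0))
m=(t.min(0)+t.max(0))/2
inc([.4585,-.2905,.052],-.068)
inc([.4585,-.2905,.12],-.068)
```

```text
0.07159357016724419 [ 0.46038767 -0.29326882  0.06926998] [0.03548658 0.03584791 0.00715608]
inc [0.0127, 0.0063, 0.2989, 0.0, 0.0001, -0.0205]
inc [0.0126, 0.0064, 0.1629, 0.0, 0.0001, -0.0205]
```

Emit:
{"op": "carry_out", "data": {"increments": [[[0.0097,0.0073,0.1,0,0,-0.0205],[0.0097,0.0073,0.16,0,0,-0.0205],[0.0097,0.0073,0.23,0,0,-0.0205],[0.0097,0.0073,0.298,0,0,-0.0205],[0.0097,0.0073,0.298,0,0,-0.0205]]], "jaw": 0}}

```text
clock: 2.8
tcp_pos: [0.4565, -0.2908, 0.0501]
orientation: [-0.003, 0.731, 0.682, -0.0]
wrist_force: [-0.3, -0.6, 0.5]
finger_gap: 0.0852
grip_force: 0.0
```

Emit:
{"op": "carry_out", "data": {"increments": [[[0,0,0,0,0,0]]]}}

```text
clock: 2.92
tcp_pos: [0.4593, -0.2922, 0.0534]
orientation: [0.001, 0.731, 0.683, 0.0]
wrist_force: [0.2, -0.1, -0.0]
finger_gap: 0.0852
grip_force: 0.0
```

Emit:
{"op": "carry_out", "data": {"increments": [[[0,0,0,0,0,0],[0,0,0,0,0,0],[0,0,0,0,0,0],[0,0,0,0,0,0],[0,0,0,0,0,0]]], "jaw": 1, "squeeze": 30}}

```text
clock: 3.55
tcp_pos: [0.4597, -0.2911, 0.053]
orientation: [0.001, 0.73, 0.684, -0.0]
wrist_force: [-0.8, 0.7, 6.4]
finger_gap: 0.0354
grip_force: 29.9
```

Emit:
{"op": "carry_out", "data": {"increments": [[[0,0,0,0,0,0],[0,0,0,0,0,0],[0,0,0,0,0,0]]]}}

```text
clock: 3.92
tcp_pos: [0.4597, -0.2911, 0.0531]
orientation: [0.001, 0.73, 0.684, -0.0]
wrist_force: [0.1, 0.4, 6.2]
finger_gap: 0.0358
grip_force: 29.9
```

Emit:
{"op": "carry_out", "data": {"increments": [[[0,0,-0.06,0,0,0],[0,0,-0.16,0,0,0],[0,0,-0.24,0,0,0],[0,0,-0.24,0,0,0],[0,0,-0.24,0,0,0]]]}}

```text
clock: 4.55
tcp_pos: [0.4588, -0.2903, 0.1713]
orientation: [-0.001, 0.73, 0.684, -0.0]
wrist_force: [-0.1, -0.3, -2.0]
finger_gap: 0.0351
grip_force: 30.4
```

Run:
```python
from h import *
st=env.get_state();print(st["tcp_pos"],st["wrist_force"],st["finger_gap"])
inc([.5923,.0264,.17],-.068)
```

```text
[ 0.45883295 -0.29032297  0.17129592] [-0.13917843 -0.34729129 -2.02219769] 0.035072162406393444
inc [0.6496, 0.2249, 0.0028, -0.0002, -0.0001, 0.0004]
```

Emit:
{"op": "carry_out", "data": {"increments": [[[0.08,0.028,0,0,0,0],[0.2,0.07,0,0,0,0],[0.32,0.11,0,0,0,0],[0.43,0.15,0,0,0,0],[0.52,0.18,0,0,0,0]]]}}

```text
clock: 5.18
tcp_pos: [0.5655, -0.0347, 0.1699]
orientation: [-0.002, 0.73, 0.684, -0.001]
wrist_force: [0.1, -0.4, -1.8]
finger_gap: 0.0355
grip_force: 30.3
```

Emit:
{"op": "carry_out", "data": {"increments": [[[0.08,0.028,0,0,0,0],[0.13,0.045,0,0,0,0],[0.13,0.045,0,0,0,0],[0.13,0.045,0,0,0,0]]]}}

```text
clock: 5.68
tcp_pos: [0.5917, 0.0258, 0.1706]
orientation: [-0.001, 0.73, 0.684, -0.001]
wrist_force: [0.2, -0.5, -1.5]
finger_gap: 0.0356
grip_force: 30.4
```

Run:
```python
from m import *
for _ in range(2): env.read_camera("wrist")
st=env.get_state();c=env.read_camera("top");print(st["tcp_pos"],st["wrist_force"],st["finger_gap"])
cv2.imwrite("pics/t2.png",c["frame"])
a,b=proj(c,np.array([.585,.03,.1]));a,b=int(a),int(b);cv2.imwrite("pics/t2c.png",cv2.resize(c["frame"][b-70:b+70,a-90:a+90],None,fx=4,fy=4,interpolation=cv2.INTER_CUBIC))
W,C=cloud(c)
q=W[(np.hypot(W[:,0]-.59,W[:,1]-.03)<.06)&(W[:,2]>.08)];print(np.percentile(q[:,2],[0,2,10,50]))
inc([.5923,.0264,.066],-.068)
```

```text
[0.59211874 0.02518114 0.17136088] [ 0.53404401  0.20619588 -0.69474401] 0.035423847794673134
[0.12049919 0.31827846 0.61745891 0.63908704]
inc [0.0027, 0.0001, 0.2114, -0.0002, 0.0, 0.0001]
```

Run:
```python
from m import *
c=env.read_camera("scene")
a,b=proj(c,np.array([.585,.03,.1]));a,b=int(a),int(b);cv2.imwrite("pics/s2c.png",cv2.resize(c["frame"][b-70:b+90,a-90:a+90],None,fx=3.5,fy=3.5,interpolation=cv2.INTER_CUBIC))
W,_=cloud(dict(np.load("top1.npz")));A=.068
for (x,y) in [(60,36),(25,36),(60,25)]:
    X=.531+x/1e3*np.cos(A)+y/1e3*np.sin(A);Y=.0095-x/1e3*np.sin(A)+y/1e3*np.cos(A)
    print(np.median(W[np.hypot(W[:,0]-X,W[:,1]-Y)<.007][:,2]))
```

```text
0.012060703136344502
0.012495760937400449
0.012461000148888755
```

View pics/s2c.png

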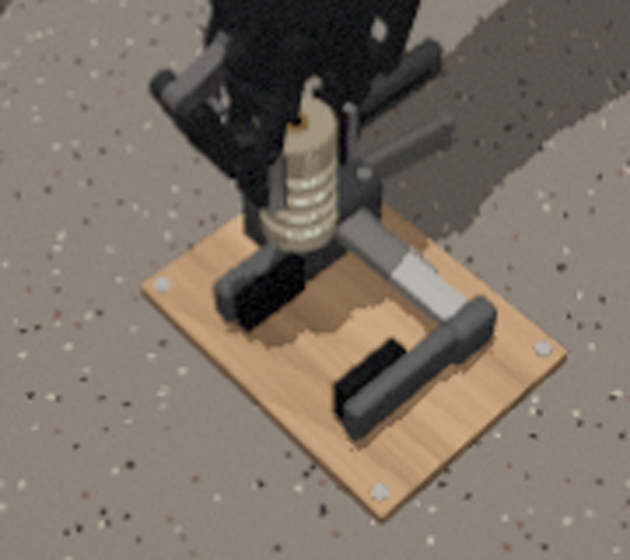

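The insulator hangs upright in the fingers (bottom at crop (300,240)), above the gap between the pads at (270,290) and (370,375).

Emit:
{"op": "carry_out", "data": {"increments": [[[0.005,0,0.06,0,0,0],[0.005,0,0.13,0,0,0],[0.005,0,0.18,0,0,0],[0.005,0,0.2,0,0,0],[0.005,0,0.2,0,0,0]]]}}

```text
clock: 6.5
tcp_pos: [0.5927, 0.0282, 0.072]
orientation: [-0.0, 0.73, 0.683, -0.0]
wrist_force: [-0.4, 0.2, 0.2]
finger_gap: 0.0353
grip_force: 30.4
```

Emit:
{"op": "carry_out", "data": {"increments": [[[0,0,0.004,0,0,0],[0,0,0.006,0,0,0]]]}}

```text
clock: 6.75
tcp_pos: [0.5938, 0.0285, 0.0702]
orientation: [0.001, 0.73, 0.683, 0.001]
wrist_force: [0.5, 0.6, -2.2]
finger_gap: 0.0355
grip_force: 30.4
```

Emit:
{"op": "carry_out", "data": {"increments": [[[0,0,0.003,0,0,0],[0,0,0.006,0,0,0],[0,0,0.006,0,0,0]]]}}

```text
clock: 7.12
tcp_pos: [0.5929, 0.0287, 0.0661]
orientation: [-0.0, 0.73, 0.684, -0.0]
wrist_force: [-0.7, 0.1, -1.3]
finger_gap: 0.0351
grip_force: 30.4
```

Emit:
{"op": "carry_out", "data": {"increments": [[[0,0,0.002,0,0,0],[0,0,0.003,0,0,0],[0,0,0.003,0,0,0]]]}}

```text
clock: 7.5
tcp_pos: [0.5931, 0.0286, 0.0651]
orientation: [0.0, 0.73, 0.684, 0.0]
wrist_force: [-1.7, 0.1, 3.4]
finger_gap: 0.0354
grip_force: 30.8
```

Emit:
{"op": "carry_out", "data": {"increments": [[[0,0,0,0,0,0],[0,0,0,0,0,0],[0,0,0,0,0,0],[0,0,0,0,0,0]]], "jaw": 0.3}}

```text
clock: 8.0
tcp_pos: [0.593, 0.0286, 0.0646]
orientation: [-0.0, 0.73, 0.683, -0.0]
wrist_force: [0.2, -0.8, 0.3]
finger_gap: 0.0597
grip_force: 0.0
```

Emit:
{"op": "carry_out", "data": {"increments": [[[0,0,-0.03,0,0,0],[0,0,-0.1,0,0,0],[0,0,-0.2,0,0,0],[0,0,-0.28,0,0,0],[0,0,-0.28,0,0,0]]]}}

```text
clock: 8.62
tcp_pos: [0.5955, 0.0285, 0.21]
orientation: [0.003, 0.73, 0.684, 0.003]
wrist_force: [0.0, 0.7, -0.4]
finger_gap: 0.0596
grip_force: 0.0
```

Run:
```python
from h import *
st=env.get_state();print(st["tcp_pos"],st["finger_gap"])
A=.068
def cw(x,y,z): return [.531+x/1e3*np.cos(A)+y/1e3*np.sin(A),.0095-x/1e3*np.sin(A)+y/1e3*np.cos(A),z]
print(cw(-60,-48.5,.04))
inc(cw(-60,-46,.18),np.pi/2-A)
```

```text
[0.59547167 0.02845251 0.21002388] 0.059578720169837916
[np.float64(0.46784320762589815), np.float64(-0.03481105479465131), 0.04]
inc [-0.138, -0.2469, 0.0579, 0.0011, 0.0011, -0.2496]
```

Emit:
{"op": "carry_out", "data": {"increments": [[[-0.138,-0.247,0.02,0,0,-0.25],[-0.138,-0.247,0.02,0,0,-0.25],[-0.138,-0.247,0.02,0,0,-0.25],[-0.138,-0.247,0.02,0,0,-0.25],[-0.138,-0.247,0.02,0,0,-0.25]]], "jaw": 0}}

```text
clock: 9.25
tcp_pos: [0.4645, -0.0322, 0.1946]
orientation: [-0.0, 0.34, 0.94, -0.0]
wrist_force: [0.8, -0.1, -0.2]
finger_gap: 0.0853
grip_force: 0.0
```

Run:
```python
from h import *
A=.068
def cw(x,y,z): return [.531+x/1e3*np.cos(A)+y/1e3*np.sin(A),.0095-x/1e3*np.sin(A)+y/1e3*np.cos(A),z]
inc(cw(-60,-46,.2),np.pi/2-A)
```

```text
inc [-0.0055, 0.0044, -0.0108, -0.0, -0.0, -0.0995]
```

Emit:
{"op": "carry_out", "data": {"increments": [[[-0.0055,0.0044,-0.01,0,0,-0.0995],[-0.0055,0.0044,-0.01,0,0,-0.0995],[-0.0055,0.0044,-0.01,0,0,-0.0995],[-0.0055,0.0044,-0.01,0,0,-0.0995],[-0.0055,0.0044,-0.01,0,0,-0.0995]]]}}

```text
clock: 9.88
tcp_pos: [0.4684, -0.0321, 0.1994]
orientation: [-0.0, 0.037, 0.999, 0.0]
wrist_force: [0.9, 0.2, 1.0]
finger_gap: 0.0852
grip_force: 0.0
```

Run:
```python
from fit import *
A=.068
def cw(x,y,z): return [.531+x/1e3*np.cos(A)+y/1e3*np.sin(A),.0095-x/1e3*np.sin(A)+y/1e3*np.cos(A),z]
env.read_camera("top");st=env.get_state();c=env.read_camera("wrist");print(st["tcp_pos"])
cv2.imwrite("pics/w3.png",c["frame"])
W,C=cloud(c,st)
q=W[(np.hypot(W[:,0]-.593,W[:,1]-.03)<.04)&(W[:,2]>.062)&(W[:,2]<.1)]
if len(q): zt=np.percentile(q[:,2],95);t=q[q[:,2]>zt-.006];print("ins",zt,(t.min(0)+t.max(0))/2,np.ptp(t,axis=0))
# handle and trigger in clamp frame
R=np.array([[np.cos(A),np.sin(A)],[-np.sin(A),np.cos(A)]])
L=(W[:,:2]-[.531,.0095])@R*1000
L=(W[:,:2]-[.531,.0095])@np.array([[np.cos(A),-np.sin(A)],[np.sin(A),np.cos(A)]]).T*1000
for lo,hi in [(-70,-50),(-90,-80),(-50,-40)]:
    m=(L[:,0]>lo)&(L[:,0]<hi)&(abs(L[:,1]+50)<40)&(W[:,2]>.045)&(W[:,2]<.07)
    h=m&(L[:,1]<-53);t=m&(L[:,1]>-45)
    print(lo,[np.percentile(L[k,1],[2,50,98]).round(1) if k.sum() else 0 for k in (h,t)],np.median(W[m,2]))
inc(cw(-60,-48,.04),np.pi/2-A)
```

```text
[ 0.4684409  -0.03212534  0.19944873]
ins 0.08355709992046884 [0.59332564 0.0265554  0.08118112] [0.03477631 0.03578433 0.00710705]
-70 [array([-74.6, -66.9, -60. ]), array([-30.4, -26.3, -20.7])] 0.05259290600528893
-90 [array([-74.9, -67. , -60.1]), array([-26.6, -21.8, -16.8])] 0.052690072508620095
-50 [array([-74.6, -66.6, -60.1]), array([-32. , -27.9, -23.4])] 0.052567202916705025
inc [0.0008, -0.0044, 0.319, -0.0, -0.0001, -0.0011]
```

View pics/w3.png

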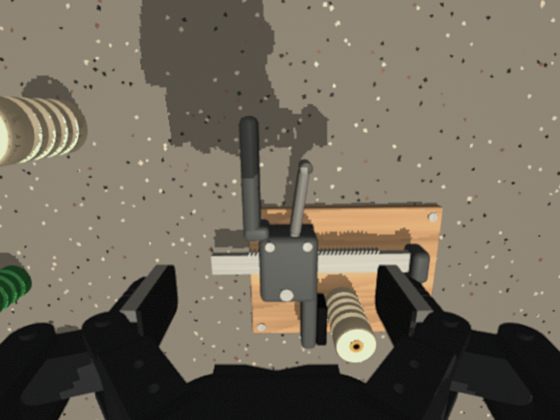

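The wrist picture shows the insulator standing between the pads (top at (355,345)), with the trigger at (303,195) and the handle at (250,170). Measured in the clamp frame, the handle spans y -75..-60 and the trigger -30..-21, as expected. The insulator is at clamp (61, 21). Next I descend onto handle and trigger.

Emit:
{"op": "carry_out", "data": {"increments": [[[0.0008,-0.0044,0.08,0,0,0],[0.0008,-0.0044,0.18,0,0,0],[0.0008,-0.0044,0.27,0,0,0],[0.0008,-0.0044,0.319,0,0,0],[0.0008,-0.0044,0.319,0,0,0]]]}}

```text
clock: 10.6
tcp_pos: [0.4663, -0.0339, 0.0384]
orientation: [-0.002, 0.037, 0.999, 0.0]
wrist_force: [0.5, -0.3, 0.5]
finger_gap: 0.0852
grip_force: 0.0
```

Emit:
{"op": "carry_out", "data": {"increments": [[[0,0,0,0,0,0],[0,0,0,0,0,0],[0,0,0,0,0,0],[0,0,0,0,0,0]]], "jaw": 0.34, "squeeze": 30}}

```text
clock: 11.1
tcp_pos: [0.4687, -0.0345, 0.0408]
orientation: [0.001, 0.037, 0.999, -0.0]
wrist_force: [0.2, -0.2, 1.1]
finger_gap: 0.0562
grip_force: 0.2
```

```bash
cat > meas.py <<'E'
from m import *
A=.068
def loc(W): return (W[:,:2]-[.531,.0095])@np.array([[np.cos(A),-np.sin(A)],[np.sin(A),np.cos(A)]]).T*1000
def jaw(c):
    W,C=cloud(c);L=loc(W);o=[]
    m=(L[:,0]>45)&(L[:,0]<80)&(W[:,2]>.045)&(W[:,2]<.06)&(L[:,1]>30)&(L[:,1]<110)
    n=(abs(L[:,0])<5)&(W[:,2]>.036)&(W[:,2]<.05)&(L[:,1]<-70)
    g=C.mean(1); 
    bk=np.percentile(L[m,1],97) if m.sum() else 0
    tail=np.percentile(L[n,1],3) if n.sum()>5 else 0
    return bk,m.sum(),tail,n.sum()
def ins(c):
    W,C=cloud(c);q=W[(np.hypot(W[:,0]-.592,W[:,1]-.025)<.04)&(W[:,2]>.065)&(W[:,2]<.1)]
    if len(q)<20: return None
    zt=np.percentile(q[:,2],95);t=q[q[:,2]>zt-.006];mm=((t.min(0)+t.max(0))/2)[None];return loc(mm).round(1),zt.round(4)
def run():
    st=env.get_state();t=rq(st["orientation"])
    print("tcp clamp",loc(np.array(st["tcp_pos"])[None]).round(1),st["tcp_pos"][2].round(4),"F",st["wrist_force"].round(1),"gap",st["finger_gap"].round(4),"grip",st["grip_force"],st["clock"])
    for n in ["scene","top"]:
        c=env.read_camera(n);b=dict(np.load(f"{n}1.npz"));print(n,np.round(jaw(b),1),np.round(jaw(c),1),ins(c))
E
python3 -c "
from meas import *
run()
cw=lambda x,y,z:[.531+x/1e3*np.cos(A)+y/1e3*np.sin(A),.0095-x/1e3*np.sin(A)+y/1e3*np.cos(A),z]
inc(cw(-60,-47.8,.04))"
```

```text
Traceback (most recent call last):
  File "meas.py", line 18, in run
    print("tcp clamp",loc(np.array(st["tcp_pos"])[None]).round(1),st["tcp_pos"][2].round(4),"F",st["wrist_force"].round(1),"gap",st["finger_gap"].round(4),"grip",st["grip_force"],st["clock"])
                                                                                                                                 ^^^^^^^^^^^^^^^^^^^^^^
AttributeError: 'float' object has no attribute 'round'
```

Emit:
{"op": "carry_out", "data": {"increments": [[[0,-0.008,0,0,0,0],[0,-0.016,0,0,0,0],[0,-0.022,0,0,0,0],[0,-0.022,0,0,0,0],[0,-0.022,0,0,0,0]]], "jaw": 0.63}}

```text
clock: 11.72
tcp_pos: [0.4682, -0.0453, 0.0414]
orientation: [0.001, 0.037, 0.999, 0.0]
wrist_force: [-1.7, 2.7, 9.4]
finger_gap: 0.032
grip_force: 6.5
```

```bash
sed -i 's/st\["finger_gap"\].round(4)/round(st["finger_gap"],4)/' meas.py; python3 -c "
from meas import *
run()"
```

```text
tcp clamp [[-58.9 -59. ]] 0.0414 F [-1.7  2.7  9.4] gap 0.032 grip 6.471438389271498 11.725
scene [  86.   269.  -105.8   74. ] [  77.   325.  -113.1   79. ] (array([[60.3, 21. ]]), np.float64(0.0845))
top [  84.3  118.  -104.7   54. ] [ 75.8 120.    0.    0. ] (array([[58.6, 30.3]]), np.float64(0.0833))
```

Emit:
{"op": "carry_out", "data": {"increments": [[[0,0.008,0,0,0,0],[0,0.016,0,0,0,0],[0,0.022,0,0,0,0],[0,0.022,0,0,0,0],[0,0.022,0,0,0,0]]], "jaw": 0.34}}

```text
clock: 12.45
tcp_pos: [0.4681, -0.0343, 0.04]
orientation: [-0.0, 0.037, 0.999, -0.0]
wrist_force: [-0.4, -0.7, 0.2]
finger_gap: 0.0561
grip_force: 0.0
```

Emit:
{"op": "carry_out", "data": {"increments": [[[0,0,0,0,0,0],[0,0,0,0,0,0],[0,0,0,0,0,0]]]}}

```text
clock: 12.82
tcp_pos: [0.4682, -0.0344, 0.0402]
orientation: [0.0, 0.037, 0.999, -0.0]
wrist_force: [-0.1, 1.2, -0.2]
finger_gap: 0.0562
grip_force: 0.1
```

Emit:
{"op": "carry_out", "data": {"increments": [[[0,-0.008,0,0,0,0],[0,-0.016,0,0,0,0],[0,-0.022,0,0,0,0],[0,-0.022,0,0,0,0],[0,-0.022,0,0,0,0]]], "jaw": 0.63}}

```text
clock: 13.45
tcp_pos: [0.4678, -0.0453, 0.0412]
orientation: [0.001, 0.037, 0.999, 0.0]
wrist_force: [-2.1, 1.8, 9.3]
finger_gap: 0.0318
grip_force: 6.5
```

```bash
python3 -c "
from meas import *
run()"
```

```text
tcp clamp [[-59.4 -59. ]] 0.0412 F [-2.1  1.8  9.3] gap 0.0318 grip 6.544489567168057 13.45
scene [  86.   269.  -105.8   74. ] [  69.7  334.  -119.5   99. ] (array([[60.3, 21.1]]), np.float64(0.0845))
top [  84.3  118.  -104.7   54. ] [ 68.1 116.    0.    0. ] (array([[59.6, 30.3]]), np.float64(0.0847))
```

Emit:
{"op": "carry_out", "data": {"increments": [[[0,0.008,0,0,0,0],[0,0.016,0,0,0,0],[0,0.022,0,0,0,0],[0,0.022,0,0,0,0],[0,0.022,0,0,0,0]]], "jaw": 0.34}}

```text
clock: 14.18
tcp_pos: [0.4682, -0.0343, 0.0401]
orientation: [-0.0, 0.037, 0.999, -0.0]
wrist_force: [-0.2, -1.3, 0.2]
finger_gap: 0.0562
grip_force: 0.0
```

Emit:
{"op": "carry_out", "data": {"increments": [[[0,0,0,0,0,0],[0,0,0,0,0,0],[0,0,0,0,0,0]]]}}

```text
clock: 14.55
tcp_pos: [0.4682, -0.0344, 0.0402]
orientation: [0.0, 0.037, 0.999, -0.0]
wrist_force: [-0.2, -0.1, -0.2]
finger_gap: 0.0563
grip_force: 0.1
```

Emit:
{"op": "carry_out", "data": {"increments": [[[0,-0.008,0,0,0,0],[0,-0.016,0,0,0,0],[0,-0.022,0,0,0,0],[0,-0.022,0,0,0,0],[0,-0.022,0,0,0,0]]], "jaw": 0.62}}

```text
clock: 15.18
tcp_pos: [0.4678, -0.0449, 0.041]
orientation: [0.001, 0.037, 0.999, 0.001]
wrist_force: [-1.1, 3.4, 8.2]
finger_gap: 0.0326
grip_force: 5.3
```

```bash
python3 -c "
from meas import *
run()
c=env.read_camera('scene');a,b=map(int,proj(c,np.array([.585,.03,.05])));cv2.imwrite('pics/s4.png',cv2.resize(c['frame'][b-55:b+55,a-70:a+70],None,fx=5,fy=5,interpolation=cv2.INTER_CUBIC))"
```

```text
tcp clamp [[-59.4 -58.6]] 0.041 F [-1.1  3.4  8.2] gap 0.0326 grip 5.313667876180261 15.175
scene [  86.   269.  -105.8   74. ] [  62.9  317.  -126.1  108. ] (array([[60.8, 21. ]]), np.float64(0.0845))
top [  84.3  118.  -104.7   54. ] [ 61.3 112.    0.    0. ] (array([[58.2, 30.2]]), np.float64(0.084))
```

View pics/s4.png

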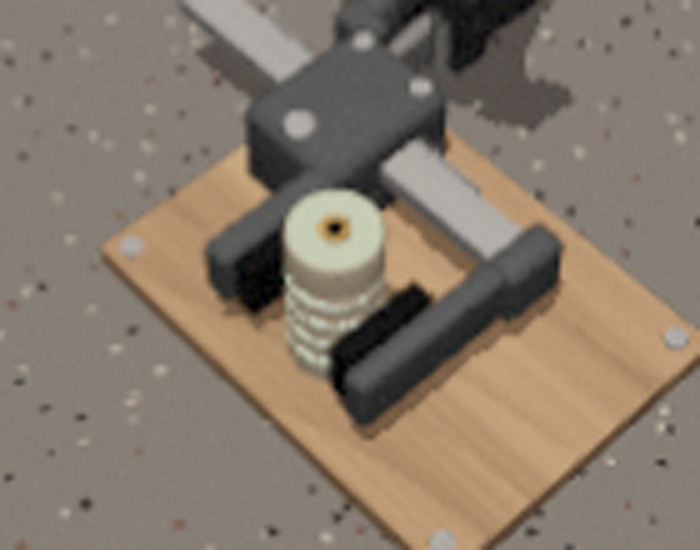

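The crop shows the insulator upright at (335,230). The fixed pad is on its left, and the soft pad at (385,335) is nearly touching it. Next comes a careful stepped stroke.

Emit:
{"op": "carry_out", "data": {"increments": [[[0,0.008,0,0,0,0],[0,0.016,0,0,0,0],[0,0.022,0,0,0,0],[0,0.022,0,0,0,0],[0,0.022,0,0,0,0]]], "jaw": 0.34}}

```text
clock: 15.95
tcp_pos: [0.4682, -0.0344, 0.0401]
orientation: [-0.0, 0.037, 0.999, -0.0]
wrist_force: [0.2, 0.6, 0.7]
finger_gap: 0.0563
grip_force: 0.0
```

Emit:
{"op": "carry_out", "data": {"increments": [[[0,0,0,0,0,0],[0,0,0,0,0,0],[0,0,0,0,0,0]]]}}

```text
clock: 16.32
tcp_pos: [0.4682, -0.0344, 0.0402]
orientation: [0.0, 0.037, 0.999, -0.0]
wrist_force: [0.4, 0.1, 0.5]
finger_gap: 0.0562
grip_force: 0.1
```

Emit:
{"op": "carry_out", "data": {"increments": [[[0,-0.006,0,0,0,0],[0,-0.012,0,0,0,0],[0,-0.0136,0,0,0,0],[0,-0.0136,0,0,0,0],[0,-0.0136,0,0,0,0]]], "jaw": 0.5}}

```text
clock: 16.95
tcp_pos: [0.468, -0.04, 0.0406]
orientation: [0.0, 0.036, 0.999, 0.001]
wrist_force: [0.4, 5.6, 4.5]
finger_gap: 0.0427
grip_force: 2.7
```

Emit:
{"op": "carry_out", "data": {"increments": [[[0,-0.003,0,0,0,0],[0,-0.005,0,0,0,0],[0,-0.005,0,0,0,0],[0,-0.005,0,0,0,0]]], "jaw": 0.56}}

```text
clock: 17.45
tcp_pos: [0.4678, -0.0423, 0.041]
orientation: [0.001, 0.036, 0.999, 0.001]
wrist_force: [-1.7, 6.1, 9.0]
finger_gap: 0.0377
grip_force: 6.5
```

```bash
python3 -c "
from meas import *
run()"
```

```text
tcp clamp [[-59.6 -56. ]] 0.041 F [-1.7  6.1  9. ] gap 0.0377 grip 6.478016189066693 17.45
scene [  86.   269.  -105.8   74. ] [  58.4  295.  -131.3  119. ] (array([[60.3, 18.6]]), np.float64(0.0844))
top [  84.3  118.  -104.7   54. ] [ 57.2 102.    0.    0. ] None
```

Emit:
{"op": "carry_out", "data": {"increments": [[[0,-0.002,0,0,0,0],[0,-0.002,0,0,0,0],[0,-0.002,0,0,0,0]]], "jaw": 0.58}}

```text
clock: 17.92
tcp_pos: [0.4678, -0.0432, 0.0412]
orientation: [0.001, 0.036, 0.999, 0.002]
wrist_force: [-1.9, 6.8, 11.8]
finger_gap: 0.0359
grip_force: 7.6
```

```bash
python3 -c "
from meas import *
run()"
```

```text
tcp clamp [[-59.5 -56.9]] 0.0412 F [-1.9  6.8 11.8] gap 0.0359 grip 7.557113938964903 17.925
scene [  86.   269.  -105.8   74. ] [  57.6  284.  -132.2  117. ] (array([[60.8, 18.5]]), np.float64(0.0845))
top [  84.3  118.  -104.7   54. ] [ 56.9 101.    0.    0. ] (array([[61.3, 30.5]]), np.float64(0.0844))
```

Emit:
{"op": "carry_out", "data": {"increments": [[[0,-0.002,0,0,0,0],[0,-0.002,0,0,0,0],[0,-0.002,0,0,0,0]]], "jaw": 0.6}}

```text
clock: 18.4
tcp_pos: [0.4678, -0.0441, 0.0413]
orientation: [0.001, 0.036, 0.999, 0.002]
wrist_force: [-2.1, 7.0, 11.8]
finger_gap: 0.0343
grip_force: 7.6
```

```bash
python3 -c "
from meas import *
run()"
```

```text
tcp clamp [[-59.4 -57.7]] 0.0413 F [-2.1  7.  11.8] gap 0.0343 grip 7.565625244751573 18.4
scene [  86.   269.  -105.8   74. ] [  56.9  280.  -132.7  129. ] (array([[60.5, 18.3]]), np.float64(0.0847))
top [  84.3  118.  -104.7   54. ] [55.7 97.   0.   0. ] (array([[59.7, 30.3]]), np.float64(0.0834))
```

Emit:
{"op": "carry_out", "data": {"increments": [[[0,-0.002,0,0,0,0],[0,-0.002,0,0,0,0],[0,-0.002,0,0,0,0]]]}}

```text
clock: 18.88
tcp_pos: [0.4678, -0.0442, 0.0411]
orientation: [0.001, 0.036, 0.999, 0.003]
wrist_force: [-0.4, 10.3, 8.4]
finger_gap: 0.0342
grip_force: 5.8
```

```bash
python3 -c "
from meas import *
run()
c=env.read_camera('scene');a,b=map(int,proj(c,np.array([.592,.04,.05])));cv2.imwrite('pics/s5.png',cv2.resize(c['frame'][b-30:b+30,a-40:a+40],None,fx=9,fy=9,interpolation=cv2.INTER_CUBIC))"
```

```text
tcp clamp [[-59.4 -57.8]] 0.0411 F [-0.4 10.3  8.4] gap 0.0342 grip 5.7977101765573025 18.875
scene [  86.   269.  -105.8   74. ] [  56.9  276.  -133.2  121. ] (array([[60.2, 18.1]]), np.float64(0.0844))
top [  84.3  118.  -104.7   54. ] [ 55.4 101.    0.    0. ] (array([[59.4, 29. ]]), np.float64(0.084))
```

View pics/s5.png

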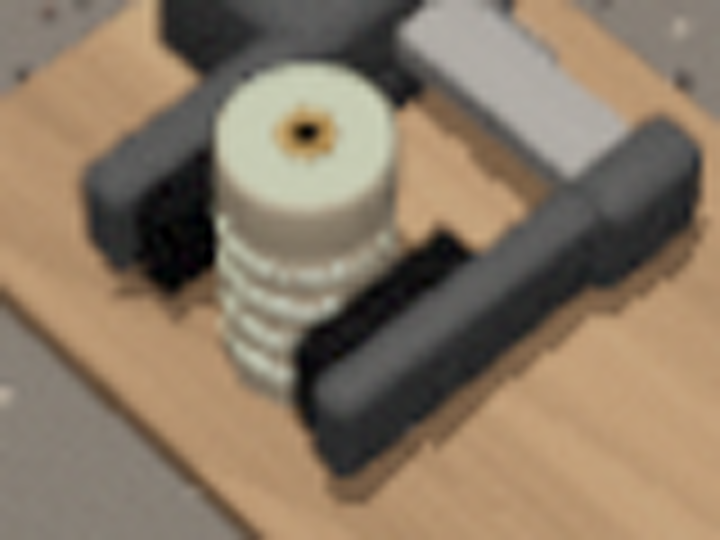

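The crop shows the insulator upright at (305,130) with both pads on it, the soft pad at (385,290) in front of the jaw. To measure the pad's compression I rectify the jaw's top plane, before against now.

```bash
cat > rect.py <<'E'
from meas import *
def rectify(c,b,s=6,z=.054):
    X,Y=np.meshgrid(np.arange(20,90,1/s),np.arange(60,105,1/s)) # clamp x, jaw-local y
    y=(Y-b)/1e3;x=X/1e3
    P=np.stack([.531+x*np.cos(A)+y*np.sin(A),.0095-x*np.sin(A)+y*np.cos(A),np.full_like(x,z)],-1)
    q=P@np.array(c["R"]).T+np.array(c["t"]);d=q[...,:2]/q[...,2:];d=d*(1+c["k1"]*(d**2).sum(-1,keepdims=True));K=c["intrinsics"]
    return cv2.remap(c["frame"],(d[...,0]*K[0,0]+K[0,2]).astype(np.float32),(d[...,1]*K[1,1]+K[1,2]).astype(np.float32),cv2.INTER_CUBIC)
def bardelta(n,c,b0=8.3,guess=29):
    a=rectify(dict(np.load(n+"1.npz")),b0);r=[]
    g=lambda i:cv2.cvtColor(i,cv2.COLOR_BGR2GRAY)
    # template: rear half of the jaw arm only (local y>84), x 30..88
    T=g(a)[int(24*6):int(42*6),8*6:68*6];best=None
    for db in np.arange(guess-4,guess+4,.1):
        I=g(rectify(c,b0+db))[int(24*6):int(42*6),8*6:68*6]
        s=cv2.matchTemplate(I,T,cv2.TM_CCOEFF_NORMED)[0,0]
        if best is None or s>best[0]: best=(s,db)
    return best
E
python3 - <<'E'
from rect import *
rows=[]
for n in ["scene","top"]:
    c=env.read_camera(n);np.savez(n+"5.npz",**c);s,d=bardelta(n,c);print(n,s,d)
    rows.append(np.hstack([rectify(dict(np.load(n+"1.npz")),8.3),rectify(c,8.3+d)]))
im=np.vstack(rows);cv2.imwrite("pics/rect.png",cv2.resize(im,(780,510)))
for i,r in enumerate(rows):
    for k in (0,1):
        a=r[:,k*420:(k+1)*420].mean(2)
        for lo,hi in [(39,42),(78,81)]:
            print(i,k,lo,[int(a[j:j+6,(lo-20)*6:(hi-20)*6].mean()) for j in range(0,40*6,6)])
E
```

```text
scene 0.9895253 28.900000000000055
top 0.9922248 28.800000000000054
0 0 39 [153, 154, 154, 155, 154, 153, 153, 154, 155, 156, 152, 141, 121, 97, 83, 84, 85, 79, 75, 73, 73, 78, 88, 101, 99, 88, 85, 88, 91, 91, 90, 89, 86, 77, 63, 49, 39, 36, 37, 37]
0 0 78 [137, 137, 136, 136, 137, 137, 136, 135, 135, 136, 132, 115, 86, 53, 27, 17, 16, 19, 20, 19, 18, 15, 12, 26, 52, 71, 80, 86, 90, 93, 92, 87, 81, 74, 62, 48, 41, 39, 39, 38]
0 1 39 [115, 126, 140, 152, 158, 160, 160, 159, 159, 159, 159, 157, 147, 132, 116, 104, 94, 90, 92, 95, 95, 93, 88, 82, 80, 83, 86, 91, 94, 94, 93, 91, 85, 76, 64, 53, 46, 43, 41, 40]
0 1 78 [159, 161, 158, 151, 147, 145, 140, 131, 125, 123, 126, 133, 135, 129, 108, 76, 44, 23, 17, 20, 21, 20, 23, 36, 57, 76, 87, 91, 93, 96, 96, 91, 84, 75, 64, 51, 43, 40, 40, 40]
1 0 39 [126, 123, 115, 106, 94, 79, 68, 55, 42, 33, 24, 20, 18, 17, 19, 20, 20, 20, 21, 23, 29, 37, 46, 57, 65, 71, 76, 78, 78, 78, 78, 81, 86, 94, 103, 111, 118, 122, 124, 125]
1 0 78 [133, 133, 133, 133, 133, 133, 132, 131, 126, 119, 112, 103, 95, 88, 83, 81, 80, 79, 79, 76, 73, 71, 69, 68, 69, 70, 73, 74, 74, 76, 78, 82, 91, 101, 112, 121, 125, 129, 130, 130]
1 1 39 [135, 136, 136, 136, 136, 136, 137, 136, 134, 132, 121, 108, 90, 69, 53, 37, 25, 20, 18, 19, 24, 32, 40, 51, 60, 67, 72, 73, 74, 74, 75, 79, 85, 93, 102, 109, 116, 119, 121, 122]
1 1 78 [114, 120, 129, 140, 149, 154, 156, 154, 148, 142, 135, 124, 113, 102, 89, 82, 75, 70, 68, 66, 66, 66, 65, 64, 63, 65, 67, 68, 69, 72, 75, 80, 90, 100, 110, 118, 122, 125, 126, 126]
```

View pics/rect.png

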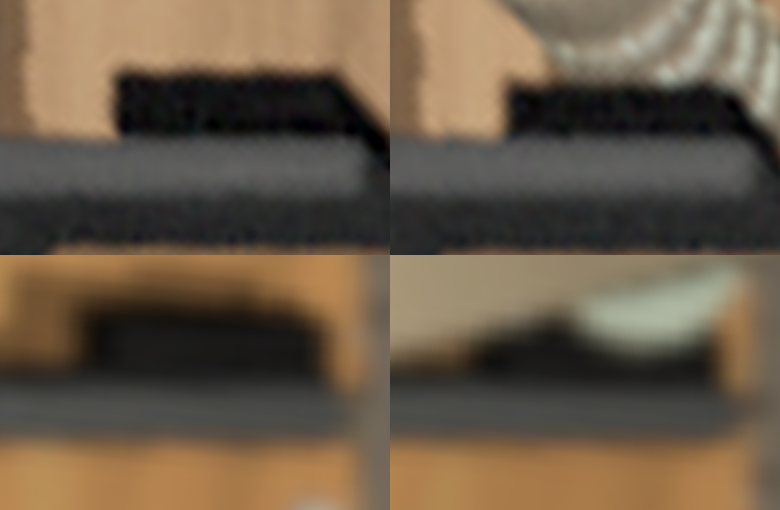

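The panels show the pad band thinner now (scene panel: pad front edge at row 72 before, about 84 now), so it is already pressed in by about 2 mm. Refining that edge.

```bash
cat > slide.py <<'E'
from rect import *
def edge(im,x0,x1):
    a=cv2.cvtColor(im,cv2.COLOR_BGR2GRAY).astype(float);o=[]
    for x in np.arange(x0,x1,1.):
        p=a[:,int((x-20)*6):int((x-20)*6)+6].mean(1)
        lo=p[17*6:23*6].min();k=17*6+np.argmin(p[17*6:23*6]);th=65
        j=k
        while j>0 and p[j]<th: j-=1
        e=j+(p[j]-th)/(p[j]-p[j+1]);
        j2=k
        while p[j2]<(lo+80)/2: j2+=1
        o.append((60+e/6,60+j2/6))
    return np.array(o)
def slide(c,v=0):
    s,d=bardelta("scene",c);d0=edge(rectify(dict(np.load("scene1.npz")),8.3),44,74);d1=edge(rectify(c,8.3+d),44,74)
    f=d1[:,0]-d0[:,0];t=(d0[:,1]-d0[:,0])-(d1[:,1]-d1[:,0])
    if v: print(f.round(1),d0[:,0].round(1))
    print("bar delta",d,"front shift med",np.median(f[:6]),np.median(f),"thinning",np.median(t[:6]),np.median(t),"d0 face",np.median(d0[:,0]))
E
python3 - <<'E'
from slide import *
slide(dict(np.load("scene5.npz")),1)
for _ in range(3): slide(env.read_camera("scene"))
st=env.get_state();print(st["wrist_force"],st["grip_force"],st["finger_gap"],st["clock"])
E
```

```text
[2.4 2.3 2.3 2.  1.6 1.  1.1 1.3 1.5 1.7 1.8 2.  2.1 2.  1.8 1.6 1.6 1.5
 1.4 1.4 1.6 2.  2.2 2.5 2.7 2.8 2.8 2.5 2.3 2. ] [72.9 73.  73.2 73.3 73.4 73.4 73.3 73.2 73.1 72.9 72.9 72.8 72.8 73.
 73.1 73.2 73.3 73.3 73.3 73.3 73.3 73.  72.9 72.8 72.8 72.9 73.  73.1
 73.2 73.2]
bar delta 28.900000000000055 front shift med 2.1413029100529144 1.9844246031746025 thinning 2.2774043351131468 2.102279295143184 d0 face 73.10282651072126
bar delta 29.000000000000057 front shift med 2.2752608448829434 2.0038650123188475 thinning 2.4790639025461516 2.1326956574801414 d0 face 73.10282651072126
bar delta 29.000000000000057 front shift med 2.2731603313840196 1.9689704174352727 thinning 2.370031736951077 1.9515298427063286 d0 face 73.10282651072126
bar delta 29.000000000000057 front shift med 2.31195110244024 2.021746152729392 thinning 2.56223290598291 2.017724651853591 d0 face 73.10282651072126
[-0.88395825 10.71035411  9.52081481] 5.809451448731124 0.03425963488943369 19.275
```

Emit:
{"op": "carry_out", "data": {"increments": [[[0,0,0,0,0,0],[0,0,0,0,0,0],[0,0,0,0,0,0]]], "jaw": 0.605}}

```text
clock: 19.65
tcp_pos: [0.4678, -0.0443, 0.0411]
orientation: [0.001, 0.036, 0.999, 0.003]
wrist_force: [-1.4, 8.8, 10.1]
finger_gap: 0.0341
grip_force: 6.7
```

Run:
```python
from slide import *
run()
for _ in range(3): slide(env.read_camera("scene"))
```

```text
tcp clamp [[-59.4 -58. ]] 0.0411 F [-1.4  8.8 10.1] gap 0.0341 grip 6.683113980107009 19.65
scene [  86.   269.  -105.8   74. ] [  56.9  282.  -133.5  121. ] (array([[60.2, 18.2]]), np.float64(0.0844))
top [  84.3  118.  -104.7   54. ] [55.2 99.   0.   0. ] (array([[59.1, 29.1]]), np.float64(0.0841))
bar delta 29.10000000000006 front shift med 2.3726713758753775 2.1336104364323347 thinning 2.402391585215149 2.125214277681394 d0 face 73.10282651072126
bar delta 29.10000000000006 front shift med 2.313965548340555 2.0115591055631725 thinning 2.3850598375054943 1.974671669793615 d0 face 73.10282651072126
bar delta 29.10000000000006 front shift med 2.2802998492678768 2.1324450904392833 thinning 2.394540056360718 2.1315925360043053 d0 face 73.10282651072126
```

```bash
python3 -c "
from h import *
print(env.hand_in())"
```

```text
the job is handed in; nothing more can be done
None
```

I handed the job in with the insulator upright between both pads and the gripper still holding the squeezed trigger; the soft pad is pressed in about 2.4 mm (2.1–2.4 mm from the camera, about 2.5 mm from the trigger force), and I never touched the knob, spring cup or key blank.

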